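Refit the heat knob of a laboratory hotplate

ROBOT

A 7-joint arm with a two-finger parallel gripper is mounted at the origin on the work surface. World frame = base frame: x ahead of the robot, y to its left, z up, the work surface at z = 0. Lengths are in m, angles in rad, forces in N, time in s.
With the tool pointing down it reaches from about 0.425 to 0.875 m from the base axis. Payload 8.4 kg.
Tool frame: the origin (TCP) lies at the very end of the fingers, on their centre line; the grasp point (between the pads) lies 19 mm behind it; x points along the fingers, y is the direction in which the jaws open and shut, and the axes are right-handed (so a half turn about x gives the same grasp; the last joint's range is limited). The gripper opens to 87 mm and grips with 3 to 60 N. Pads are 19 mm wide; open, the fingers measure 117 mm over their backs; the gripper's body (75 mm by 190 mm) begins 51 mm behind the grasp point.
Start: joints at [-1.395, 0.333, 0.04, 1.465, -0.013, 1.343, -0.059], TCP at [0.176, 0.626, 0.223] pointing down, gripper open.
Joint ranges: [-2.58, 2.58], [-0.38, 2.09], [-1.3, 1.39], [0.25, 2.4], [-1.5, 4.64], [0.08, 2.09], [-2.65, 2.65]. Speed limits (rad/s): [2.22, 2.22, 2.79, 2.79, 3.14, 3.14, 3.14].

INTERFACE

Orientations are given as a unit quaternion [w, x, y, z].
In Python, from workcell import * gives the robot as it stands.
- The arm moves only by the tool carry_out, never from a script. Its argument "motion" is a list of rows, each an object of numbers: "wx", "wy", "wz": the turn, a rotation vector about the world's x, y, z in degrees; "x", "y", "z": the shift along the world's x, y, z in mm; "jaw": the closure in counts, from 0 (fully open) to 255 (shut). In form: [{"wx": .., "wy": .., "wz": .., "x": .., "y": .., "z": .., "jaw": ..}, ...]. A call has 1 to 12 rows; each row shifts and turns the pose as measured when the row begins; what a row does not reach is not made up. A row lasts 1/10 s, in which the tool goes at most 50 mm and 8.59 degrees, less where a joint would pass 70% of its speed; a pose out of reach is approached as far as the arm can. A call with a gripper value outside its range is refused whole. The fingers move at their own pace and stop on an object; "force" is the grip in N (left out, the last holds). Time passes only in rows, so rows that do not move let the fingers close. It gives the time, the measured TCP pose, the force and the opening at its end, in the units of the state.
- get_obs(): the state, without advancing time (a new reading comes with each control period).
- snapshot(name): name is "side" or "top"; returns the picture (420x560x3 uint8, red, green, blue); there is no depth.
- calibration(name): a dict with "fx", "fy", "cx", "cy" (pixels), "extrinsics" (4x4, takes a point from camera to world coordinates). Camera axes: x right, y up, looking along -z (the intrinsics and any distortion apply to the point x, -y, -z); pixel columns grow to the right and rows downward; lengths in m; the calibration is good to about 2 mm. A picture is of the moment at which its call begins. calibration takes no time and is no camera call.
- finish_job(): hands the job in, once; it reports no verdict.
The state is a dict: "time_s": time; "qpos": joint angles; "qvel": joint speeds; "effort": joint torques, N m; "tcp_pos": TCP position; "eef_rot": TCP orientation; "contact_force": force on the tool from outside, world axes, zero at the start; "torque": the same for the moment, N m; "grip_width": opening from 0.0 (shut) to 1.0 (fully open).
Only numpy, scipy, OpenCV 4.12 (cv2) and the standard library are available. Lean on these libraries where they do the work, as an engineer would, in place of code of your own. Each camera call takes 0.05 s, during which the arm holds its last target. There are 200 camera calls.

TASK

The heat knob has come off the hotplate. Pick it up, set it over the bare D-shaft, feel for the flat by turning the knob under light pressure until it drops, and push it down gently but firmly until it snaps fully home on the control deck. Then turn the knob anticlockwise back to its off mark and let go, leaving the other knob and the things on the bench as they are.

Things in the scene. Friction and masses are not known exactly. Their poses are not given: they have to be found in the camera images.
- knob_mid (a point): the loose heat knob: round black ribbed plastic drum, 42 mm across, 42 mm tall, about 70 g, standing on the bench, socket down. Point at its centre, 21 mm above its underside; z up along its axis, x along the white pointer bar on its top (3 mm high, centre to rim). Grip it by its upper half (24 to 42 mm up), from above, at any yaw
- knob_socket (a point): centre of the knob's underside, the mouth of its socket, axes as knob_mid. The mouth is bevelled (21 mm wide); the first 6 mm are a round hole of 17.8 mm that slips over the shaft at any yaw; from 6 to 24 mm deep it is D-shaped, its flat 4.2 mm from the axis on the pointer side (+x). 0.9 mm play round the shaft, 0.7 at the flat
- knob_pointer (a point): outer end of the pointer bar on the heat knob: 18 mm from its axis, 42 mm above its underside
- dial: place of the heat knob on the hotplate's control deck, fixed, not turning with the shaft: origin on the shaft's axis at deck level (75 mm above the bench), z up, x towards the off mark, the white dot 33 mm from the axis at one end of a ring of white ticks. At the off stop the shaft's flat, and a fitted knob's pointer, face +x; the shaft turns up clockwise seen from above
- shaft_tip (a point): top of the bare upright aluminium D-shaft, on its axis: 16 mm diameter, 22 mm above the deck, flat 3.5 mm from the axis, round edge bevelled 1 mm. It was left turned 0.5 to 2.7 rad clockwise from the off stop; how far is not measured: see it or feel for it (axes here are the dial's). Friction of 0.12 N m holds it, also while a knob is turned on its tip under a light load (3 to 6 N)
- knob_home (a point): where knob_mid lies when the knob is home, 21 mm above the deck. Flats over 0.2 rad apart: the knob rests on the tip, underside 16 mm over the deck. On the flat (leaning towards the pointer helps) it drops to 8 mm; there two sprung balls in the shaft resist with 6 to 20 N; past them it snaps down onto the deck. It turns with the shaft, up to 0.2 rad play. Push under 35 N; 70 N of contact is too much
- hotplate: the hotplate stirrer, fixed: blue box 290 (x) by 270 (y) mm, origin at the middle of its underside, front facing -x. Control deck on its front part, 75 mm high, from 20 to 145 mm in front of the origin; behind it the raised plate, top at 105 mm
- stir_pointer (a point): pointer end of the other knob (stirring speed), fitted on the deck 115 mm to the left (+y of the hotplate) of the bare shaft: black, 42 mm across, 34 mm tall, turns easily; point 18 mm from its axis, at its top. To be left as it is
- beaker_spot (a point): an empty glass beaker, 72 mm across and 75 mm tall, on the bench; point on its axis, 10 mm above its underside. To be left alone
- jar_spot (a point): an amber glass jar, 60 mm across and 75 mm tall, on the bench; point on its axis, 10 mm above its underside. To be left alone
- screwdriver_spot (a point): a screwdriver, 170 mm long, lying on the bench between knob and hotplate; point near its middle. To be left alone
Things that resemble listed ones, but are neither listed nor needed, are in the scene too. Leave any turquoise look-alike of the part that bears knob_mid alone.

How it is judged:
On the way, in this order (a step that is already met when the one before it is completed fails the run):
1. the knob is snapped fully home on the shaft (z of knob_mid in the frame of dial below 0.0225 m and horizontal distance between knob_mid and dial below 0.003 m and angle between knob_mid's own z axis and vertical below 0.06 rad), for 0.2 s.
2. the fitted knob is turned back to the off mark (z of knob_mid in the frame of dial below 0.0225 m and horizontal distance between knob_mid and dial below 0.003 m and x of knob_pointer in the frame of dial above 0.01 m and y of knob_pointer in the frame of dial between -0.006 and 0.006 m), for 0.2 s.
At the end, for the whole second after the job is handed in: The heat knob sits on the shaft: centre within 1.5 mm of its home height (21 mm above the deck), within 3 mm of the shaft axis, upright within 0.06 rad; the end of its pointer within 6 mm sideways of the line to the off mark (about 19 degrees); the other knob not turned; released (all of step 2 and angle between knob_mid's own z axis and vertical below 0.06 rad and distance of stir_pointer from where it was at the start of the episode below 0.006 m); the robot touches nothing.
It fails at once if the knob is forced: more than 70 N between it and the hotplate (contact force between heat_knob and hotplate above 70 N).
It fails at once if the other knob is turned by more than about 20 degrees (distance of stir_pointer from where it was at the start of the episode above 0.006 m).
It fails at once if the beaker, jar or screwdriver is shifted by more than 25 mm (distance of any of beaker_spot, jar_spot, screwdriver_spot from where it was at the start of the episode above 0.025 m).
It also fails if it takes over 67 s, if anything falls off the work surface, if the arm or the gripper's body presses on something with over 40 N, if the wrist force passes 120 N, or if a joint passes its speed limit or range.

## Working session

There is one attempt and no reset: what is moved stays moved. The work goes in short steps, Python scripts to look and compute and a tool call to move; the robot and the scene stay as the last step left them, time stands still between calls to the robot, and variables do not carry over. Pictures are saved under pics/ and viewed, about 8 in all and at most 12, crops included, and the job is handed in when it is done.

Besides the shell and the picture viewer there is one more tool, called as name(argument=value, ...), one argument or row to a line, values as JSON. carry_out: Moves the arm, as the interface text tells. Its arguments: {"type":"object","properties":{"motion":{"type":"array"},"force":{"type":"number"}},"required":["motion"]}

```bash
mkdir -p pics; ls; python3 - <<'E'
from workcell import *
import cv2,numpy as np
for n in ("side","top"):
    im=snapshot(n); cv2.imwrite(f"pics/{n}0.png",im[:,:,::-1])
    c=calibration(n); print(n,c)
a=cv2.imread("pics/side0.png");b=cv2.imread("pics/top0.png")
print(get_obs())
E
```

```text
pics
side {'fx': 493.08757579364186, 'fy': 493.08757579364186, 'cx': 279.2737051308656, 'cy': 213.37799414096693, 'extrinsics': array([[ 0.78295372,  0.43350106, -0.44616174,  0.04556488],
       [-0.62194423,  0.56046955, -0.54686312, -0.76461795],
       [ 0.01299433,  0.70565623,  0.7084352 ,  0.94430914],
       [ 0.        ,  0.        ,  0.        ,  1.        ]])}
top {'fx': 397.42121657508795, 'fy': 397.42121657508795, 'cx': 279.5582274613605, 'cy': 204.89611302903387, 'extrinsics': array([[-0.00739764,  0.99790906, -0.06420894,  0.50693078],
       [-0.99996729, -0.00759227, -0.00278775, -0.11863459],
       [-0.00326941,  0.06418621,  0.99793258,  1.05071498],
       [ 0.        ,  0.        ,  0.        ,  1.        ]])}
{'time_s': 0.1, 'qpos': array([-1.39519355,  0.33383941,  0.03988164,  1.46617151, -0.01340251,
        1.34332127, -0.05847954]), 'qvel': array([-0.00021405, -0.00313506, -0.00036756, -0.00175995,  0.00041873,
        0.00072257, -0.00063468]), 'effort': array([ 4.74764354e-03, -6.57803464e+01,  1.34054136e+00, -4.04715800e+01,
       -5.96413622e-02,  4.08610166e-02,  7.50970094e-05]), 'tcp_pos': array([0.17629517, 0.62519097, 0.22175442]), 'eef_rot': array([ 0.70040539,  0.09633354,  0.70047888, -0.09737288]), 'contact_force': array([ 0.27868108, -0.28322055,  0.12631417]), 'torque': array([-0.00038318, -0.00722496, -0.04017905]), 'grip_width': 1.0033318120241148}
```

View pics/side0.png

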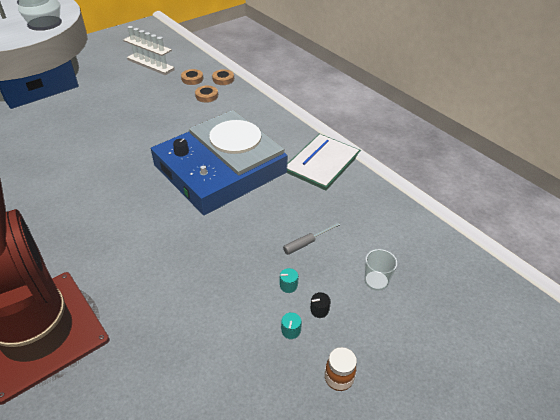

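View pics/top0.png

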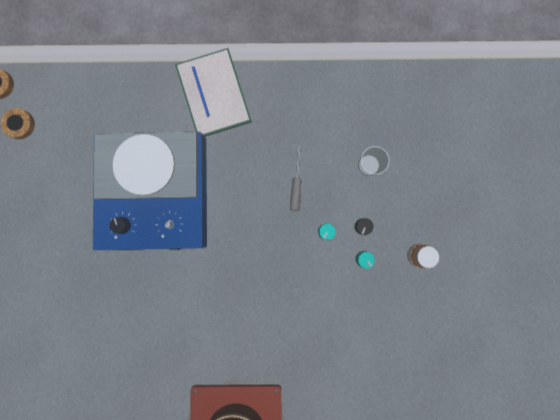

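The loose black knob is at top (364,227) / side (320,305). The turquoise look-alikes are at top (328,232) and (366,261), and the fitted stir knob is at top (120,226). The black drum standing on the bench is the one that fits the description. The bare shaft is at top (169,225) / side (204,171). I'll confirm this in an enlarged crop and measure.

```bash
cat > h.py <<'E'
from workcell import *
import cv2,numpy as np
def ray(n,px):
    c=calibration(n);E=c["extrinsics"]
    d=np.array([(px[0]-c["cx"])/c["fx"],-(px[1]-c["cy"])/c["fy"],-1.])
    return E[:3,3],E[:3,:3]@d
def onz(n,px,z):
    o,d=ray(n,px);return o+d*(z-o[2])/d[2]
def proj(n,p):
    c=calibration(n);E=c["extrinsics"]
    q=E[:3,:3].T@(np.asarray(p)-E[:3,3]);return np.array([c["cx"]+c["fx"]*q[0]/-q[2],c["cy"]-c["fy"]*q[1]/-q[2]])
def tri(a,b):
    (o1,d1),(o2,d2)=ray("side",a),ray("top",b)
    A=np.c_[d1,-d2];t=np.linalg.lstsq(A,o2-o1,rcond=None)[0]
    p,q=o1+t[0]*d1,o2+t[1]*d2;return (p+q)/2,np.linalg.norm(p-q)
def crop(im,c,r,k):
    x,y=map(int,c);s=im[max(y-r,0):y+r,max(x-r,0):x+r]
    return cv2.resize(s,(k,k),interpolation=cv2.INTER_CUBIC)
def blob(im,c,r,lo,hi):
    "largest component centroid, HSV range in window"
    x,y=map(int,c);s=cv2.cvtColor(im[y-r:y+r,x-r:x+r],cv2.COLOR_RGB2HSV)
    m=cv2.inRange(s,np.array(lo),np.array(hi));n,l,st,ce=cv2.connectedComponentsWithStats(m)
    return [(ce[i]+[x-r,y-r],st[i,4],st[i,:4]+[x-r,y-r,0,0]) for i in np.argsort(-st[:,4]) if i and st[i,4]>2]
E
python3 - <<'E'
from h import *
t=cv2.imread("pics/top0.png");s=cv2.imread("pics/side0.png")
o=np.hstack([np.vstack([crop(t,(364,227),20,280),crop(s,(320,305),20,280)]),np.vstack([crop(t,(169,225),20,280),crop(s,(204,171),20,280)])])
cv2.imwrite("pics/c1.png",o)
for n,im,k,sh in(("top",t,(364,227),(169,225)),("side",s,(320,305),(204,171))):
    im=im[:,:,::-1].copy()
    print(n,"dark",[b for b in blob(im,k,16,(0,0,0),(180,255,60))][:2])
    print("white",blob(im,k,16,(0,0,140),(180,80,255))[:2])
    print("deck white",[(b[0].round(1),b[1]) for b in blob(im,sh,22,(0,0,120),(180,110,255))])
E
```

```text
top dark [(array([356.5       , 226.88888889]), np.int32(18), array([355, 222,   5,  11]))]
white [(array([363.125, 230.625]), np.int32(8), array([362, 228,   3,   6]))]
deck white [(array([168.4, 224.1]), np.int32(52)), (array([162.2, 235.7]), np.int32(12)), (array([156.2, 224.4]), np.int32(5)), (array([180.3, 230.3]), np.int32(3)), (array([169., 211.]), np.int32(3))]
side dark [(array([320.08672087, 305.08130081]), np.int32(369), array([311, 293,  19,  25]))]
white [(array([319.2305026 , 304.34662045]), np.int32(577), array([304, 289,  32,  32])), (array([315.41176471, 299.82352941]), np.int32(17), array([312, 299,   8,   3]))]
deck white [(array([220.9, 152.6]), np.int32(84)), (array([203.2, 170.1]), np.int32(60)), (array([191. , 173.5]), np.int32(6)), (array([213., 168.]), np.int32(3))]
```

View pics/c1.png

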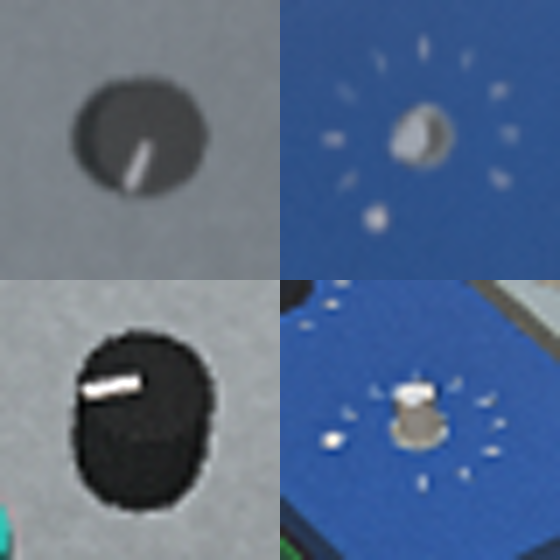

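Crop: left is the black knob, with its pointer running from centre toward the lower-left in the top view, at crop (148,140) to (130,190). Right is the D-shaft, with the off dot at crop (376,217). The cut side of the shaft's bright top faces upper-left in the top view and away from the side camera, so the flat is at roughly +50° world, about 1.7 rad clockwise from off.

```bash
python3 - <<'E'
from h import *
from scipy.spatial.transform import Rotation as R
f=lambda u,v,o:((u+.5)/7-.5+o[0],(v+.5)/7-.5+o[1])
T=(344,207);S=(149,205);Ts=(300,285);Ss=(184,151)
kc=onz("top",f(149,138,T),.042);po=onz("top",f(130,190,T),.045)
print("knob top",kc,"ptr",po,np.linalg.norm((po-kc)[:2]),np.degrees(np.arctan2(*(po-kc)[1::-1])))
print("side knob top", onz("side",f(145,382,(300,245)),.042), "ptr",[onz("side",f(u,v,(300,245)),.045) for u,v in((140,381),(84,390))])
dot=onz("top",f(376-280,217,S),.075)
ring=[(347,182),(333,138),(345,92),(380,60),(424,47),(466,58),(498,90),(510,133),(500,180),(376,217)]
P=np.array([onz("top",f(u-280,v,S),.075)[:2] for u,v in ring])
A=np.c_[2*P,np.ones(10)];s=np.linalg.lstsq(A,(P**2).sum(1),rcond=None)[0];c=s[:2];print("ring centre",c,np.sqrt(s[2]+c@c),np.linalg.norm(P-c,axis=1).round(4))
print("off dir",np.degrees(np.arctan2(*(dot[:2]-c)[::-1])), "reach",np.linalg.norm(c))
ringS=[(373,391),(347,413),(332,439),(421,482),(463,474),(491,450),(499,422),(486,400),(454,384)]
P=np.array([onz("side",f(u-280,v,(184,111)),.075)[:2] for u,v in ringS])
A=np.c_[2*P,np.ones(9)];s=np.linalg.lstsq(A,(P**2).sum(1),rcond=None)[0];c2=s[:2];print("side ring",c2,np.sqrt(s[2]+c2@c2),np.linalg.norm(P-c2,axis=1).round(4))
# shaft top circle centre predicted
for n in("top","side"): print(n,"tip proj",proj(n,[*c,.097]).round(1))
# stir knob / hotplate edge yaw
r=R.from_quat(get_obs()["eef_rot"],scalar_first=True).as_matrix();print("tool x,y",r[:,0].round(3),r[:,1].round(3))
# shaft top face: bright pixels, rectified to z=.097
for n,cc in(("top",(168,224)),("side",(203,170))):
    im=cv2.imread(f"pics/{n}0.png");g=cv2.cvtColor(im,cv2.COLOR_BGR2GRAY)
    ys,xs=np.mgrid[cc[1]-7:cc[1]+8,cc[0]-7:cc[0]+8]
    sat=cv2.cvtColor(im,cv2.COLOR_BGR2HSV)[...,1]
    print(n,cc);print(g[cc[1]-5:cc[1]+6,cc[0]-5:cc[0]+7])
E
```

```text
knob top [ 0.51590244 -0.33146023  0.042     ] ptr [ 0.49721753 -0.32358978  0.045     ] 0.02027485433347217 157.15824214462452
side knob top [ 0.51936836 -0.33237437  0.042     ] ptr [array([ 0.51680574, -0.33256289,  0.045     ]), array([ 0.50069102, -0.32430014,  0.045     ])]
ring centre [0.52443499 0.15618352] 0.031289832971881544 [0.0304 0.0312 0.0316 0.031  0.0316 0.0315 0.0311 0.0309 0.0315 0.032 ]
off dir 150.40425687224584 reach 0.5471977205766045
side ring [0.5279433  0.15558032] 0.03125407746580102 [0.0312 0.0303 0.0326 0.0299 0.0319 0.0313 0.0316 0.0314 0.031 ]
top tip proj [166.3 224. ]
side tip proj [201.1 166.3]
tool x,y [-0.    -0.001 -1.   ] [ 0.271  0.962 -0.001]
top (168, 224)
[[ 80  78  76  78  77  83  92  89  84  80  80  80]
 [ 78  79  80  79  88 111 134 126 108  87  81  77]
 [ 77  78  80  93 122 144 138 124 112 104  85  79]
 [ 76  80  95 114 145 160 145 106  99 109  96  83]
 [ 78  84 112 139 154 162 157 103  91 108 104  84]
 [ 77  87 126 153 162 163 161 105  91 104 109  86]
 [ 79  97 145 159 161 161 156 106  94 110 105  84]
 [ 78  93 142 157 160 157 130 100 105 113  90  79]
 [ 77  80 109 123 136 136 111 115 113 104  84  79]
 [ 78  78  83  86  98 105 106 109 100  87  80  77]
 [ 78  77  77  79  79  87  90  87  82  79  79  77]]
side (203, 170)
[[ 80  82  85  92 108 129 102  94  76  84 100 131]
 [ 81  84 137 207 232 225 226 203  61  90 123 116]
 [115  95 164 224 219 216 217 208  70  84  82  85]
 [ 81  77  94 158 208 197 132  96  84  83  85  87]
 [ 86  78  80 125 134 128 129 119  93  81  82  85]
 [ 84  82  96 128 133 135 132 125 126 118  83  86]
 [ 80 104 159 120 134 134 133 122 114 101  78  84]
 [ 82 102 153 122 129 132 131 124 132 175  81  87]
 [ 81  90 134 148 133 134 138 133 151 137  82  85]
 [ 87  86 116 162 163 149 158 148 119  77  84  85]
 [ 86  83  79  82 100 107 103  83  80  89  83  86]]
```

carry_out(
  motion=[
    {"x": 28,"y": -32},
    {"x": 28,"y": -32},
    {"x": 28,"y": -32,"wz": -5},
    {"x": 28,"y": -32,"wz": -5},
    {"x": 28,"y": -32,"wz": -5},
    {"x": 28,"y": -32,"wz": -5},
    {"x": 28,"y": -32,"wz": -5},
    {"x": 28,"y": -32,"wz": -5},
    {"x": 28,"y": -32},
    {"x": 28,"y": -32},
    {"x": 20,"y": -40},
    {"x": 20,"y": -40},
  ],
  force=25,
)

```text
$.motion[0]: bad value
```

carry_out(
  motion=[
    {"y": -48},
    {"y": -48},
    {"y": -48},
    {"y": -48},
    {"y": -48},
    {"y": -48},
    {"y": -48},
    {"y": -48},
    {"y": -48},
    {"y": -40},
    {"y": -20},
    {},
  ],
)

```text
$.motion[0]: bad value
```

carry_out(
  motion=[
    {"wx": 0,"wy": 0,"wz": 0,"x": 28,"y": -32,"z": 0,"jaw": 0},
    {"wx": 0,"wy": 0,"wz": 0,"x": 28,"y": -32,"z": 0,"jaw": 0},
    {"wx": 0,"wy": 0,"wz": -5,"x": 28,"y": -32,"z": 0,"jaw": 0},
    {"wx": 0,"wy": 0,"wz": -5,"x": 28,"y": -32,"z": 0,"jaw": 0},
    {"wx": 0,"wy": 0,"wz": -5,"x": 28,"y": -32,"z": 0,"jaw": 0},
    {"wx": 0,"wy": 0,"wz": -5,"x": 28,"y": -32,"z": 0,"jaw": 0},
    {"wx": 0,"wy": 0,"wz": -5,"x": 28,"y": -32,"z": 0,"jaw": 0},
    {"wx": 0,"wy": 0,"wz": -5,"x": 28,"y": -32,"z": 0,"jaw": 0},
    {"wx": 0,"wy": 0,"wz": 0,"x": 28,"y": -32,"z": 0,"jaw": 0},
    {"wx": 0,"wy": 0,"wz": 0,"x": 28,"y": -32,"z": 0,"jaw": 0},
    {"wx": 0,"wy": 0,"wz": 0,"x": 20,"y": -40,"z": 0,"jaw": 0},
    {"wx": 0,"wy": 0,"wz": 0,"x": 20,"y": -40,"z": 0,"jaw": 0},
  ],
  force=25,
)

```text
time_s: 1.3
tcp_pos: [0.4978, 0.2116, 0.2164]
eef_rot: [0.648, 0.276, 0.653, -0.28]
contact_force: [0.3, 1.1, 0.1]
grip_width: 1.0
```

carry_out(
  motion=[
    {"wx": 0,"wy": 0,"wz": 0,"x": 2,"y": -45,"z": 0,"jaw": 0},
    {"wx": 0,"wy": 0,"wz": 0,"x": 2,"y": -45,"z": 0,"jaw": 0},
    {"wx": 0,"wy": 0,"wz": 0,"x": 2,"y": -45,"z": 0,"jaw": 0},
    {"wx": 0,"wy": 0,"wz": 0,"x": 2,"y": -45,"z": 0,"jaw": 0},
    {"wx": 0,"wy": 0,"wz": 0,"x": 2,"y": -45,"z": 0,"jaw": 0},
    {"wx": 0,"wy": 0,"wz": 0,"x": 2,"y": -45,"z": 0,"jaw": 0},
    {"wx": 0,"wy": 0,"wz": 0,"x": 2,"y": -45,"z": 0,"jaw": 0},
    {"wx": 0,"wy": 0,"wz": 0,"x": 2,"y": -45,"z": 0,"jaw": 0},
    {"wx": 0,"wy": 0,"wz": 0,"x": 2,"y": -45,"z": 0,"jaw": 0},
    {"wx": 0,"wy": 0,"wz": 0,"x": 2,"y": -45,"z": 0,"jaw": 0},
    {"wx": 0,"wy": 0,"wz": 0,"x": 0,"y": -45,"z": 0,"jaw": 0},
    {"wx": 0,"wy": 0,"wz": 0,"x": 0,"y": -45,"z": 0,"jaw": 0},
  ],
)

```text
time_s: 2.5
tcp_pos: [0.5157, -0.3497, 0.2144]
eef_rot: [0.648, 0.275, 0.653, -0.278]
contact_force: [1.2, -0.4, -0.3]
grip_width: 1.002
```

```bash
cat >> h.py <<'E'
from scipy.spatial.transform import Rotation as R
def st():
    o=get_obs();r=R.from_quat(o["eef_rot"],scalar_first=True).as_matrix()
    print("t",o["time_s"],"tcp",o["tcp_pos"].round(4),"toolx",r[:,0].round(3),"yaw",np.degrees(np.arctan2(r[1,1],r[0,1])).round(1),"q",o["qpos"].round(2),"F",o["contact_force"].round(1),"w",round(o["grip_width"],3))
E
python3 -c "
from h import *
st()"
```

```text
t 2.5 tcp [ 0.5157 -0.3497  0.2144] toolx [-0.008 -0.001 -1.   ] yaw 43.9 q [-0.12  0.37  0.83  1.57 -0.27  1.33  1.51] F [ 1.2 -0.4 -0.3] w 1.002
```

carry_out(
  motion=[
    {"wx": 0,"wy": -0.5,"wz": 0,"x": 2,"y": 18,"z": -20,"jaw": 0},
    {"wx": 0,"wy": 0,"wz": 0,"x": 0,"y": 0,"z": -40,"jaw": 0},
    {"wx": 0,"wy": 0,"wz": 0,"x": 0,"y": 0,"z": -40,"jaw": 0},
    {"wx": 0,"wy": 0,"wz": 0,"x": 0,"y": 0,"z": -30,"jaw": 0},
    {"wx": 0,"wy": 0,"wz": 0,"x": 0,"y": 0,"z": -10,"jaw": 0},
    {"wx": 0,"wy": 0,"wz": 0,"x": 0,"y": 0,"z": 0,"jaw": 0},
  ],
)

```text
time_s: 3.1
tcp_pos: [0.5116, -0.3434, 0.0689]
eef_rot: [0.648, 0.28, 0.648, -0.285]
contact_force: [0.3, -0.5, 0.6]
grip_width: 1.002
```

```bash
python3 -c "
from h import *
st()
t=snapshot('top')[:,:,::-1];s=snapshot('side')[:,:,::-1]
cv2.imwrite('pics/c2.png',np.hstack([crop(t,(364,227),28,390),crop(s,(320,305),45,390)]))"
```

```text
t 3.1 tcp [ 0.5116 -0.3434  0.0689] toolx [-0.003 -0.007 -1.   ] yaw 42.9 q [-0.08  0.48  0.77  1.75 -0.37  1.06  1.56] F [ 0.3 -0.5  0.6] w 1.002
```

View pics/c2.png

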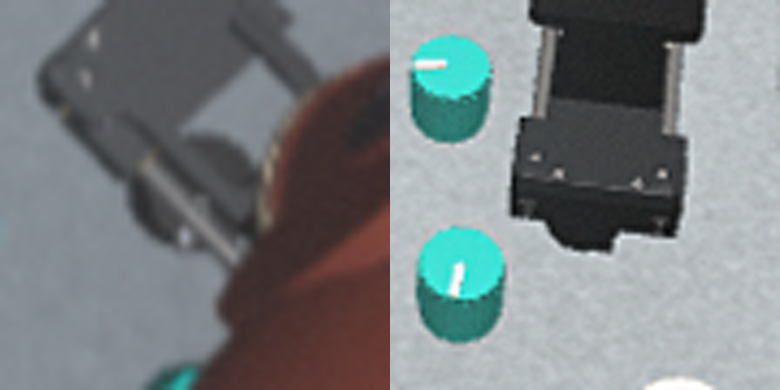

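The gripper hangs just above the black knob: the knob is at crop (195,185) in the top view and below the jaw in the side view. Both turquoise look-alikes are clear. Next I centre over the knob and descend.

carry_out(
  motion=[
    {"wx": 0,"wy": 0,"wz": 0,"x": 6,"y": 11,"z": 0,"jaw": 0},
    {"wx": 0,"wy": 0,"wz": 0,"x": 2,"y": 3,"z": 0,"jaw": 0},
    {"wx": 0,"wy": 0,"wz": 0,"x": 0,"y": 0,"z": 0,"jaw": 0},
  ],
)

```text
time_s: 3.5
tcp_pos: [0.524, -0.3295, 0.075]
eef_rot: [0.652, 0.28, 0.645, -0.285]
contact_force: [0.6, -0.8, -1.2]
grip_width: 1.002
```

carry_out(
  motion=[
    {"wx": 0,"wy": 0,"wz": 0,"x": -4,"y": -2,"z": -15,"jaw": 0},
    {"wx": 0,"wy": 0,"wz": 0,"x": 0,"y": 0,"z": -15,"jaw": 0},
    {"wx": 0,"wy": 0,"wz": 0,"x": 0,"y": 0,"z": 0,"jaw": 0},
    {"wx": 0,"wy": 0,"wz": 0,"x": 0,"y": 0,"z": 0,"jaw": 0},
  ],
)

```text
time_s: 3.9
tcp_pos: [0.5201, -0.3314, 0.0432]
eef_rot: [0.652, 0.279, 0.645, -0.284]
contact_force: [0.6, 0.3, 1.0]
grip_width: 0.998
```

```bash
python3 -c "
from h import *
st()
import time
snapshot('top');st()"
```

```text
t 3.9 tcp [ 0.5201 -0.3314  0.0432] toolx [ 0.007 -0.01  -1.   ] yaw 43.0 q [-0.09  0.5   0.75  1.78 -0.39  1.    1.56] F [0.6 0.3 1. ] w 0.998
t 3.95 tcp [ 0.52   -0.3312  0.0431] toolx [ 0.007 -0.01  -1.   ] yaw 43.0 q [-0.09  0.5   0.75  1.78 -0.39  1.    1.56] F [-0.   0.4 -0.8] w 0.997
```

carry_out(
  motion=[
    {"wx": 0.5,"wy": 0.4,"wz": 0,"x": -2,"y": 0,"z": -15,"jaw": 0},
    {"wx": 0,"wy": 0,"wz": 0,"x": 0,"y": 0,"z": -11,"jaw": 0},
    {"wx": 0,"wy": 0,"wz": 0,"x": 0,"y": 0,"z": 0,"jaw": 0},
    {"wx": 0,"wy": 0,"wz": 0,"x": 0,"y": 0,"z": 0,"jaw": 0},
  ],
)

```text
time_s: 4.35
tcp_pos: [0.5176, -0.3316, 0.0148]
eef_rot: [0.648, 0.282, 0.649, -0.282]
contact_force: [-0.1, 0.2, -0.0]
grip_width: 0.999
```

```bash
python3 -c "
from h import *
st()"
```

```text
t 4.35 tcp [ 0.5176 -0.3316  0.0148] toolx [-0.001 -0.001 -1.   ] yaw 43.0 q [-0.06  0.55  0.72  1.79 -0.43  0.97  1.58] F [-0.1  0.2 -0. ] w 0.999
```

Upright and centred at z = 14.8 mm. Now I close the jaws.

carry_out(
  motion=[
    {"wx": 0,"wy": 0,"wz": 0,"x": 0,"y": 0,"z": 0,"jaw": 80},
    {"wx": 0,"wy": 0,"wz": 0,"x": 0,"y": 0,"z": 0,"jaw": 110},
    {"wx": 0,"wy": 0,"wz": 0,"x": 0,"y": 0,"z": 0,"jaw": 170},
    {"wx": 0,"wy": 0,"wz": 0,"x": 0,"y": 0,"z": 0,"jaw": 255},
    {"wx": 0,"wy": 0,"wz": 0,"x": 0,"y": 0,"z": 0,"jaw": 255},
    {"wx": 0,"wy": 0,"wz": 0,"x": 0,"y": 0,"z": 0,"jaw": 255},
    {"wx": 0,"wy": 0,"wz": 0,"x": 0,"y": 0,"z": 0,"jaw": 255},
    {"wx": 0,"wy": 0,"wz": 0,"x": 0,"y": 0,"z": 0,"jaw": 255},
  ],
  force=30,
)

```text
time_s: 5.15
tcp_pos: [0.5184, -0.3319, 0.0161]
eef_rot: [0.649, 0.281, 0.648, -0.282]
contact_force: [0.0, -0.0, -0.3]
grip_width: 0.473
```

```bash
python3 -c "
from h import *
st()"
```

```text
t 5.15 tcp [ 0.5184 -0.3319  0.0161] toolx [ 0.001 -0.002 -1.   ] yaw 43.0 q [-0.06  0.54  0.72  1.79 -0.43  0.97  1.58] F [ 0.  -0.  -0.3] w 0.473
```

carry_out(
  motion=[
    {"wx": 0,"wy": 0,"wz": 0,"x": 0,"y": 0,"z": 15,"jaw": 255},
    {"wx": 0,"wy": 0,"wz": 0,"x": 0,"y": 0,"z": 40,"jaw": 255},
    {"wx": 0,"wy": 0,"wz": 0,"x": 0,"y": 0,"z": 45,"jaw": 255},
    {"wx": 0,"wy": 0,"wz": 0,"x": 0,"y": 15,"z": 40,"jaw": 255},
    {"wx": 0,"wy": 0,"wz": -5,"x": 0,"y": 30,"z": 10,"jaw": 255},
    {"wx": 0,"wy": 0,"wz": -7,"x": 0,"y": 40,"z": 0,"jaw": 255},
    {"wx": 0,"wy": 0,"wz": -7,"x": 0,"y": 40,"z": 0,"jaw": 255},
    {"wx": 0,"wy": 0,"wz": -7,"x": 0,"y": 40,"z": 0,"jaw": 255},
    {"wx": 0,"wy": 0,"wz": -7,"x": 0,"y": 40,"z": 0,"jaw": 255},
    {"wx": 0,"wy": 0,"wz": -7,"x": 0,"y": 40,"z": 0,"jaw": 255},
    {"wx": 0,"wy": 0,"wz": -7,"x": 0,"y": 40,"z": 0,"jaw": 255},
    {"wx": 0,"wy": 0,"wz": -7,"x": 0,"y": 40,"z": 0,"jaw": 255},
  ],
)

```text
time_s: 6.35
tcp_pos: [0.5133, -0.0113, 0.1832]
eef_rot: [0.442, 0.555, 0.438, -0.552]
contact_force: [0.3, 0.3, -1.5]
grip_width: 0.474
```

```bash
python3 -c "
from h import *
st()"
```

```text
t 6.35 tcp [ 0.5133 -0.0113  0.1832] toolx [ 0.005 -0.001 -1.   ] yaw -13.0 q [-0.87  0.08  0.85  1.88 -0.06  1.2  -0.22] F [ 0.3  0.3 -1.5] w 0.474
```

carry_out(
  motion=[
    {"wx": 0,"wy": 0,"wz": -7,"x": 2,"y": 40,"z": 0,"jaw": 255},
    {"wx": 0,"wy": 0,"wz": -7,"x": 2,"y": 40,"z": 0,"jaw": 255},
    {"wx": 0,"wy": 0,"wz": -6,"x": 3,"y": 40,"z": 0,"jaw": 255},
    {"wx": 0,"wy": 0,"wz": 0,"x": 2,"y": 25,"z": -5,"jaw": 255},
    {"wx": 0,"wy": 0,"wz": 0,"x": 1,"y": 5,"z": -3,"jaw": 255},
    {"wx": 0,"wy": 0,"wz": 0,"x": 0,"y": 0,"z": 0,"jaw": 255},
    {"wx": 0,"wy": 0,"wz": 0,"x": 0,"y": 0,"z": 0,"jaw": 255},
  ],
)

```text
time_s: 7.05
tcp_pos: [0.5225, 0.1485, 0.1814]
eef_rot: [0.333, 0.627, 0.332, -0.621]
contact_force: [-0.6, -0.8, -1.1]
grip_width: 0.472
```

```bash
python3 -c "
from h import *
st()
t=snapshot('top')[:,:,::-1];s=snapshot('side')[:,:,::-1]
cv2.imwrite('pics/top3.png',t);cv2.imwrite('pics/side3.png',s)
cv2.imwrite('pics/c3.png',np.hstack([crop(t,(172,222),32,390),crop(s,(203,160),40,390)]))"
```

```text
t 7.05 tcp [0.5225 0.1485 0.1814] toolx [ 0.009  0.002 -1.   ] yaw -33.9 q [-1.05  0.15  0.76  1.82 -0.11  1.2  -0.84] F [-0.6 -0.8 -1.1] w 0.472
```

View pics/c3.png

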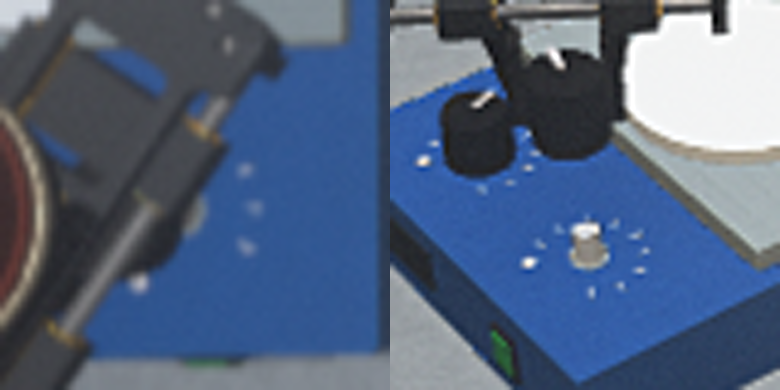

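The side crop shows the knob hanging upright above the deck: underside centre near crop (571,131), pointer from (565,70) to (553,50). The shaft is at crop (588,240). The top view is blocked by the arm. From here I measure the knob's offset from the TCP, and its pointer yaw, using the side view.

```bash
python3 - <<'E'
from h import *
s=cv2.imread("pics/side3.png");k=80/390
f=lambda u,v:((u-390+.5)*k-.5+163,(v+.5)*k-.5+120)
tcp=np.array([.5225,.1485,.1814])
# knob silhouette: dark pixels in lower part
g=s.max(2)
for y in range(128,156): 
    x=np.where(g[y,185:216]<60)[0]; print(y,x.min()+185 if len(x) else None,x.max()+185 if len(x) else None,end="; ")
print()
print("proj TCP-under centre",proj("side",[tcp[0],tcp[1],.165]).round(1),"top",proj("side",[tcp[0],tcp[1],.207]).round(1))
for a in np.radians([0,90,180,270]): print(proj("side",tcp*[1,1,0]+[.021*np.cos(a),.021*np.sin(a),.165]).round(1),end=" ")
th=np.linspace(0,2*np.pi,200);P=np.array([proj("side",[tcp[0]+.021*np.cos(a),tcp[1]+.021*np.sin(a),.165]) for a in th]);print("expected under: x",P[:,0].min(),P[:,0].max(),"ymax",P[:,1].max())
a=onz("side",f(553,50),.21);b=onz("side",f(565,72),.21);print("ptr",a,b,np.degrees(np.arctan2(*(a-b)[1::-1])),np.degrees(np.arctan2(*(a-tcp)[1::-1])),np.linalg.norm((a-tcp)[:2]))
ph=np.radians(78);print("expected ptr px",proj("side",[tcp[0]+.018*np.cos(ph),tcp[1]+.018*np.sin(ph),.21]))
print([f(553,50),f(565,72)])
big=cv2.resize(s[115:160,170:230],None,fx=12,fy=12,interpolation=cv2.INTER_CUBIC)
w=cv2.inRange(cv2.cvtColor(s,cv2.COLOR_BGR2HSV),(0,0,130),(180,70,255));print([(x+190,y+125) for y,x in np.argwhere(w[125:140,190:206])])
print("off shaft tip side expected for (.526,.156):",proj("side",[.526,.156,.097]).round(1))
E
```

```text
128 185 210; 129 185 210; 130 185 210; 131 185 210; 132 185 210; 133 185 209; 134 185 209; 135 185 209; 136 186 209; 137 186 210; 138 187 209; 139 187 209; 140 185 209; 141 185 209; 142 185 210; 143 185 210; 144 185 210; 145 185 207; 146 185 207; 147 185 208; 148 185 207; 149 185 206; 150 185 205; 151 185 203; 152 185 198; 153 185 186; 154 185 185; 155 None None; 
proj TCP-under centre [199.5 147.6] top [197.8 134.2]
[206.4 144.6] [195.1 143.7] [192.4 150.7] [203.9 151.6] expected under: x 191.19908192919775 207.71069586405645 ymax 152.71000299845068
ptr [0.52684604 0.16308359 0.21      ] [0.5216238  0.14303715 0.21      ] 75.39857109847748 73.40548337891128 0.015217391782648219
expected ptr px [195.19823741 129.3838815 ]
[(196.03846153846155, 129.85897435897436), (198.5, 134.37179487179486)]
[(np.int64(190), np.int64(125)), (np.int64(191), np.int64(125)), (np.int64(192), np.int64(125)), (np.int64(193), np.int64(125)), (np.int64(194), np.int64(125)), (np.int64(195), np.int64(125)), (np.int64(196), np.int64(125)), (np.int64(197), np.int64(125)), (np.int64(198), np.int64(125)), (np.int
[... 2263 characters left out ...]
, (np.int64(191), np.int64(130)), (np.int64(192), np.int64(130)), (np.int64(193), np.int64(130)), (np.int64(194), np.int64(130)), (np.int64(195), np.int64(130)), (np.int64(196), np.int64(130)), (np.int64(197), np.int64(130)), (np.int64(202), np.int64(130)), (np.int64(203), np.int64(130)), (np.int64(204), np.int64(130)), (np.int64(205), np.int64(130)), (np.int64(192), np.int64(131)), (np.int64(196), np.int64(131)), (np.int64(197), np.int64(131)), (np.int64(205), np.int64(131)), (np.int64(196), np.int64(132)), (np.int64(197), np.int64(132)), (np.int64(198), np.int64(132)), (np.int64(197), np.int64(133)), (np.int64(198), np.int64(133))]
off shaft tip side expected for (.526,.156): [201.7 166.1]
```

carry_out(
  motion=[
    {"wx": 0,"wy": 0.5,"wz": 0,"x": 4,"y": 6,"z": -20,"jaw": 255},
    {"wx": 0,"wy": 0,"wz": 0,"x": 0,"y": 0,"z": -20,"jaw": 255},
    {"wx": 0,"wy": 0,"wz": 0,"x": 0,"y": 0,"z": -15,"jaw": 255},
    {"wx": 0,"wy": 0,"wz": 0,"x": 0,"y": 0,"z": 0,"jaw": 255},
    {"wx": 0,"wy": 0,"wz": 0,"x": 0,"y": 0,"z": 0,"jaw": 255},
  ],
)

```text
time_s: 7.65
tcp_pos: [0.5285, 0.1477, 0.1276]
eef_rot: [0.328, 0.628, 0.33, -0.624]
contact_force: [-0.1, -1.1, -0.7]
grip_width: 0.475
```

```bash
python3 -c "
from h import *
st()"
```

```text
t 7.65 tcp [0.5285 0.1477 0.1276] toolx [ 0.004  0.004 -1.   ] yaw -34.5 q [-1.01  0.24  0.75  1.87 -0.18  1.1  -0.79] F [-0.1 -1.1 -0.7] w 0.475
```

carry_out(
  motion=[
    {"wx": -0.2,"wy": 0.2,"wz": 0,"x": -1,"y": 7,"z": -2,"jaw": 255},
    {"wx": 0,"wy": 0,"wz": 0,"x": 0,"y": 0,"z": 0,"jaw": 255},
    {"wx": 0,"wy": 0,"wz": 0,"x": 0,"y": 0,"z": 0,"jaw": 255},
  ],
)

```text
time_s: 7.95
tcp_pos: [0.5285, 0.1548, 0.1278]
eef_rot: [0.328, 0.627, 0.329, -0.625]
contact_force: [0.9, 0.6, -0.6]
grip_width: 0.474
```

```bash
python3 -c "
from h import *
st()"
```

```text
t 7.95 tcp [0.5285 0.1548 0.1278] toolx [ 0.002  0.002 -1.   ] yaw -34.6 q [-1.02  0.24  0.75  1.86 -0.19  1.11 -0.8 ] F [ 0.9  0.6 -0.6] w 0.474
```

Next I go down in small steps and watch the force.

carry_out(
  motion=[
    {"wx": 0,"wy": 0,"wz": 0,"x": -1,"y": 0,"z": -7,"jaw": 255},
    {"wx": 0,"wy": 0,"wz": 0,"x": 0,"y": 0,"z": -4,"jaw": 255},
    {"wx": 0,"wy": 0,"wz": 0,"x": 0,"y": 0,"z": -2,"jaw": 255},
    {"wx": 0,"wy": 0,"wz": 0,"x": 0,"y": 0,"z": 0,"jaw": 255},
  ],
)

```text
time_s: 8.35
tcp_pos: [0.5276, 0.1553, 0.1141]
eef_rot: [0.329, 0.627, 0.329, -0.624]
contact_force: [-0.9, 0.1, -0.5]
grip_width: 0.473
```

carry_out(
  motion=[
    {"wx": 0,"wy": 0,"wz": 0,"x": 0,"y": 0,"z": -1.5,"jaw": 255},
    {"wx": 0,"wy": 0,"wz": 0,"x": 0,"y": 0,"z": -1.5,"jaw": 255},
    {"wx": 0,"wy": 0,"wz": 0,"x": 0,"y": 0,"z": -1,"jaw": 255},
    {"wx": 0,"wy": 0,"wz": 0,"x": 0,"y": 0,"z": 0,"jaw": 255},
  ],
)

```text
time_s: 8.75
tcp_pos: [0.5276, 0.1551, 0.1098]
eef_rot: [0.329, 0.627, 0.329, -0.625]
contact_force: [0.1, -0.6, -0.4]
grip_width: 0.471
```

carry_out(
  motion=[
    {"wx": 0,"wy": 0,"wz": 0,"x": 0,"y": 0,"z": -1,"jaw": 255},
    {"wx": 0,"wy": 0,"wz": 0,"x": 0,"y": 0,"z": -1,"jaw": 255},
    {"wx": 0,"wy": 0,"wz": 0,"x": 0,"y": 0,"z": -1,"jaw": 255},
    {"wx": 0,"wy": 0,"wz": 0,"x": 0,"y": 0,"z": 0,"jaw": 255},
  ],
)

```text
time_s: 9.15
tcp_pos: [0.5278, 0.1552, 0.1068]
eef_rot: [0.329, 0.627, 0.329, -0.624]
contact_force: [0.1, -1.0, 0.4]
grip_width: 0.471
```

carry_out(
  motion=[
    {"wx": 0,"wy": 0,"wz": 0,"x": 0,"y": 0,"z": -0.7,"jaw": 255},
    {"wx": 0,"wy": 0,"wz": 0,"x": 0,"y": 0,"z": -0.5,"jaw": 255},
    {"wx": 0,"wy": 0,"wz": 0,"x": 0,"y": 0,"z": 0,"jaw": 255},
  ],
)

```text
time_s: 9.45
tcp_pos: [0.5282, 0.1556, 0.1058]
eef_rot: [0.328, 0.628, 0.329, -0.624]
contact_force: [0.2, 1.2, -0.5]
grip_width: 0.47
```

carry_out(
  motion=[
    {"wx": 0,"wy": 0,"wz": 0,"x": 0,"y": 0,"z": -0.7,"jaw": 255},
    {"wx": 0,"wy": 0,"wz": 0,"x": 0,"y": 0,"z": -0.5,"jaw": 255},
    {"wx": 0,"wy": 0,"wz": 0,"x": 0,"y": 0,"z": 0,"jaw": 255},
  ],
)

```text
time_s: 9.75
tcp_pos: [0.5281, 0.1558, 0.1044]
eef_rot: [0.328, 0.628, 0.33, -0.624]
contact_force: [0.4, 0.6, -1.0]
grip_width: 0.473
```

```bash
python3 -c "
from h import *
st();print(get_obs()['torque'])
s=snapshot('side')[:,:,::-1]
cv2.imwrite('pics/c4.png',crop(s,(203,160),30,420))"
```

```text
t 9.75 tcp [0.5281 0.1558 0.1044] toolx [ 0.004  0.004 -1.   ] yaw -34.5 q [-1.    0.27  0.74  1.89 -0.21  1.06 -0.78] F [ 0.4  0.6 -1. ] w 0.473
[ 0.04720979  0.01972771 -0.01185026]
```

View pics/c4.png

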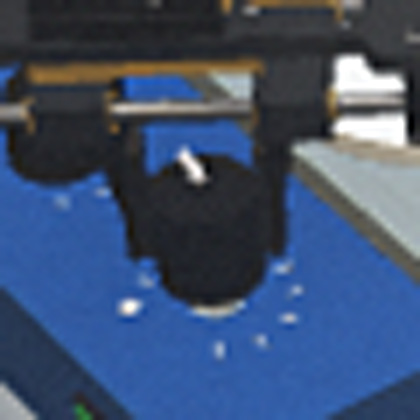

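The knob sits around the shaft, with the shaft's base ring showing under its lower edge at crop (215,310). The pointer is at (190,165), facing away from the camera. No contact felt yet, so I keep going down.

carry_out(
  motion=[
    {"wx": 0,"wy": 0,"wz": 0,"x": 0,"y": 0,"z": -0.7,"jaw": 255},
    {"wx": 0,"wy": 0,"wz": 0,"x": 0,"y": 0,"z": -0.7,"jaw": 255},
    {"wx": 0,"wy": 0,"wz": 0,"x": 0,"y": 0,"z": 0,"jaw": 255},
  ],
)

```text
time_s: 10.1
tcp_pos: [0.5281, 0.1558, 0.1029]
eef_rot: [0.328, 0.628, 0.33, -0.624]
contact_force: [-0.1, 1.0, -0.0]
grip_width: 0.469
```

carry_out(
  motion=[
    {"wx": 0,"wy": 0,"wz": 0,"x": 0,"y": 0,"z": -1,"jaw": 255},
    {"wx": 0,"wy": 0,"wz": 0,"x": 0,"y": 0,"z": -1,"jaw": 255},
    {"wx": 0,"wy": 0,"wz": 0,"x": 0,"y": 0,"z": -1,"jaw": 255},
    {"wx": 0,"wy": 0,"wz": 0,"x": 0,"y": 0,"z": 0,"jaw": 255},
  ],
)

```text
time_s: 10.5
tcp_pos: [0.5281, 0.1558, 0.0996]
eef_rot: [0.329, 0.628, 0.33, -0.624]
contact_force: [0.7, 0.3, -0.2]
grip_width: 0.471
```

```bash
python3 -c "
from h import *
st();print(get_obs()['torque'])"
```

```text
t 10.5 tcp [0.5281 0.1558 0.0996] toolx [ 0.004  0.004 -1.   ] yaw -34.5 q [-1.    0.28  0.74  1.89 -0.22  1.05 -0.78] F [ 0.7  0.3 -0.2] w 0.471
[ 0.03667196  0.00188423 -0.01404337]
```

At 8.5 mm over the deck with no force felt, the knob seems to have already dropped on the flat. The balls come next, so I push gently and expect 6–20 N.

carry_out(
  motion=[
    {"wx": 0,"wy": 0,"wz": 0,"x": 0,"y": 0,"z": -1,"jaw": 255},
    {"wx": 0,"wy": 0,"wz": 0,"x": 0,"y": 0,"z": -1,"jaw": 255},
    {"wx": 0,"wy": 0,"wz": 0,"x": 0,"y": 0,"z": 0,"jaw": 255},
  ],
  force=45,
)

```text
time_s: 10.8
tcp_pos: [0.5281, 0.1559, 0.0975]
eef_rot: [0.328, 0.628, 0.33, -0.624]
contact_force: [-0.6, 0.7, 0.2]
grip_width: 0.47
```

carry_out(
  motion=[
    {"wx": 0,"wy": 0,"wz": 0,"x": 0,"y": 0,"z": -0.8,"jaw": 255},
    {"wx": 0,"wy": 0,"wz": 0,"x": 0,"y": 0,"z": 0,"jaw": 255},
    {"wx": 0,"wy": 0,"wz": 0,"x": 0,"y": 0,"z": 0,"jaw": 255},
  ],
)

```text
time_s: 11.1
tcp_pos: [0.5283, 0.156, 0.0971]
eef_rot: [0.328, 0.628, 0.33, -0.624]
contact_force: [0.1, 0.4, 1.7]
grip_width: 0.468
```

```bash
python3 -c "
from h import *
st();print(get_obs()['torque'])
s=snapshot('side')[:,:,::-1];t=snapshot('top')[:,:,::-1]
cv2.imwrite('pics/c5.png',np.hstack([crop(s,(203,160),24,400),crop(t,(172,222),24,400)]))"
```

```text
t 11.1 tcp [0.5283 0.156  0.0971] toolx [ 0.004  0.004 -1.   ] yaw -34.5 q [-1.    0.28  0.74  1.89 -0.22  1.04 -0.77] F [0.1 0.4 1.7] w 0.468
[-0.00083583  0.31291971 -0.06430248]
```

View pics/c5.png

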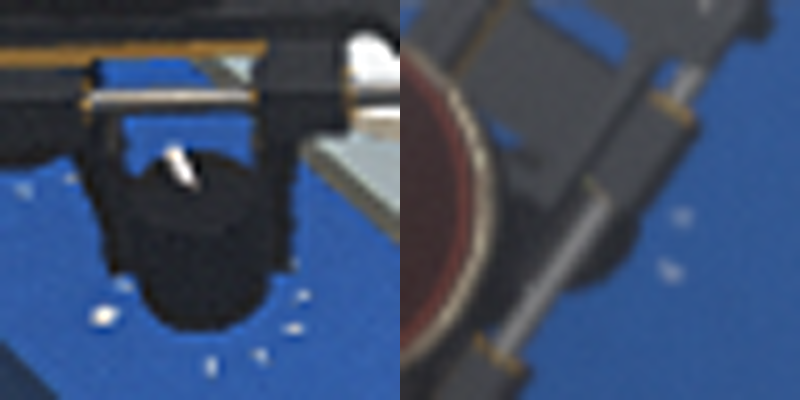

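The knob is over the shaft and hides it. Its lowest edge is at crop (205,330), i.e. side row ≈175.6. First contact is at TCP z = 97.1 mm. I'll work out the underside height from the silhouette.

```bash
python3 - <<'E'
from h import *
s=snapshot('side')[:,:,::-1];g=s.max(2)
col=[ (x,[int(v) for v in g[172:180,x]]) for x in (201,203,205)];print(col)
th=np.linspace(0,6.28,300)
for c in((.5275,.1555),(.5283,.156)):
  for z in(.075,.081,.083,.087,.091):
    P=np.array([proj("side",[c[0]+.021*np.cos(a),c[1]+.021*np.sin(a),z]) for a in th]);Q=np.array([proj("side",[c[0]+.021*np.cos(a),c[1]+.021*np.sin(a),z+.042]) for a in th])
    print(c,z,"bottom row",P[:,1].max().round(1),"top row",Q[:,1].min().round(1),"cols",P[:,0].min().round(1),P[:,0].max().round(1))
for x in(201,203,205): print(x,[int(v) for v in g[150:158,x]])
print([int(v) for v in g[170,190:215]])
E
```

```text
[(201, [42, 40, 35, 70, 179, 170, 168, 170]), (203, [45, 39, 36, 59, 181, 168, 167, 175]), (205, [45, 39, 39, 73, 181, 169, 168, 165])]
(0.5275, 0.1555) 0.075 bottom row 177.4 top row 155.2 cols 195.2 210.9
(0.5275, 0.1555) 0.081 bottom row 175.7 top row 153.4 cols 195.0 210.7
(0.5275, 0.1555) 0.083 bottom row 175.1 top row 152.8 cols 194.9 210.6
(0.5275, 0.1555) 0.087 bottom row 174.0 top row 151.6 cols 194.7 210.5
(0.5275, 0.1555) 0.091 bottom row 172.8 top row 150.4 cols 194.6 210.3Traceback (most recent call last):
  File "<stdin>", line 7, in <module>
  File "h.py", line 10, in proj
    c=calibration(n);E=c["extrinsics"]
ValueError: time passes only in moves, steps and waits
```

Silhouette bottom at row ≈175.2 puts the underside at ≈83 mm, i.e. 8 mm over the deck. So the knob has dropped on the flat and rests on the balls. Now I press on in measured steps.

carry_out(
  motion=[
    {"wx": 0,"wy": 0,"wz": 0,"x": 0,"y": 0,"z": -1.5,"jaw": 255},
    {"wx": 0,"wy": 0,"wz": 0,"x": 0,"y": 0,"z": -1.5,"jaw": 255},
  ],
)

```text
time_s: 11.45
tcp_pos: [0.529, 0.1563, 0.0951]
eef_rot: [0.328, 0.628, 0.33, -0.623]
contact_force: [-2.8, 0.6, 9.0]
grip_width: 0.468
```

carry_out(
  motion=[
    {"wx": 0,"wy": 0,"wz": 0,"x": -0.5,"y": -0.3,"z": -2,"jaw": 255},
    {"wx": 0,"wy": 0,"wz": 0,"x": 0,"y": 0,"z": -2,"jaw": 255},
  ],
)

```text
time_s: 11.65
tcp_pos: [0.5288, 0.156, 0.0911]
eef_rot: [0.328, 0.629, 0.33, -0.623]
contact_force: [1.4, 1.2, 5.5]
grip_width: 0.469
```

carry_out(
  motion=[
    {"wx": 0,"wy": 0,"wz": 0,"x": 0,"y": 0,"z": -1.5,"jaw": 255},
    {"wx": 0,"wy": 0,"wz": 0,"x": 0,"y": 0,"z": -1.0,"jaw": 255},
  ],
)

```text
time_s: 11.85
tcp_pos: [0.5291, 0.1563, 0.0909]
eef_rot: [0.328, 0.629, 0.331, -0.623]
contact_force: [-8.5, -2.3, 18.3]
grip_width: 0.472
```

```bash
python3 - <<'E'
from h import *
st();print(get_obs()['torque'])
s=snapshot('side')[:,:,::-1];g=s.max(2)
print([(x,[int(v) for v in g[172:181,x]]) for x in (201,203,205)])
cv2.imwrite('pics/side6.png',s)
E
```

```text
t 11.85 tcp [0.5291 0.1563 0.0909] toolx [ 0.006  0.008 -1.   ] yaw -34.5 q [-0.99  0.29  0.73  1.9  -0.23  1.03 -0.76] F [-8.5 -2.3 18.3] w 0.472
[-0.57903005  1.99624751  0.05147189]
[(201, [42, 42, 44, 37, 44, 131, 174, 170, 166]), (203, [41, 45, 42, 39, 38, 97, 179, 179, 173]), (205, [40, 40, 42, 36, 43, 115, 180, 167, 164])]
```

carry_out(
  motion=[
    {"wx": -0.4,"wy": 0.3,"wz": 0,"x": -0.8,"y": -0.3,"z": -1,"jaw": 255},
    {"wx": 0,"wy": 0,"wz": 0,"x": 0,"y": 0,"z": -1.8,"jaw": 255},
  ],
)

```text
time_s: 12.1
tcp_pos: [0.5291, 0.1563, 0.0908]
eef_rot: [0.328, 0.627, 0.33, -0.625]
contact_force: [-14.8, -3.3, 34.6]
grip_width: 0.468
```

```bash
python3 - <<'E'
from h import *
st();print(get_obs()['torque'])
E
```

```text
t 12.1 tcp [0.5291 0.1563 0.0908] toolx [ 0.001  0.003 -1.   ] yaw -34.6 q [-0.99  0.29  0.73  1.89 -0.23  1.04 -0.77] F [-14.8  -3.3  34.6] w 0.468
[-0.78897629  3.3699411   0.05738302]
```

34.6 N with no further travel at TCP z = 90.8 mm, which is exactly the expected home height (75 + 16). I relax the push and turn anticlockwise.

carry_out(
  motion=[
    {"wx": 0,"wy": 0,"wz": 0,"x": 0,"y": 0,"z": 0,"jaw": 255},
    {"wx": 0,"wy": 0,"wz": 0,"x": 0,"y": 0,"z": 0,"jaw": 255},
    {"wx": 0,"wy": 0,"wz": 6,"x": 0,"y": 0,"z": 0,"jaw": 255},
    {"wx": 0,"wy": 0,"wz": 6,"x": 0,"y": 0,"z": 0,"jaw": 255},
    {"wx": 0,"wy": 0,"wz": 6,"x": 0,"y": 0,"z": 0,"jaw": 255},
  ],
)

```text
time_s: 12.6
tcp_pos: [0.5286, 0.1567, 0.091]
eef_rot: [0.424, 0.565, 0.426, -0.565]
contact_force: [-3.2, 1.1, 5.6]
grip_width: 0.468
```

```bash
python3 - <<'E'
from h import *
st();print(get_obs()['torque'])
s=snapshot('side')[:,:,::-1]
cv2.imwrite('pics/c7.png',crop(s,(203,160),24,400))
E
```

```text
t 12.6 tcp [0.5286 0.1567 0.091 ] toolx [-0.002  0.003 -1.   ] yaw -16.1 q [-0.95  0.28  0.68  1.89 -0.21  1.04 -0.46] F [-3.2  1.1  5.6] w 0.468
[-0.12737244  0.64489669 -0.20155013]
```

View pics/c7.png

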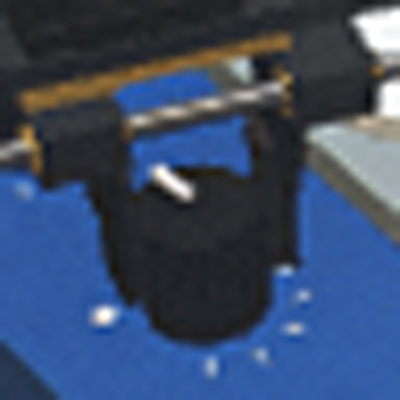

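The knob is down: its bottom edge is at row ≈177.2, which matches deck level. The pointer now runs from crop (190,195) to (155,170), so it turned with the gripper. I continue anticlockwise.

carry_out(
  motion=[
    {"wx": 0,"wy": 0,"wz": 6,"x": 0,"y": 0,"z": 0,"jaw": 255},
    {"wx": 0,"wy": 0,"wz": 6,"x": 0,"y": 0,"z": 0,"jaw": 255},
    {"wx": 0,"wy": 0,"wz": 6,"x": 0,"y": 0,"z": 0,"jaw": 255},
    {"wx": 0,"wy": 0,"wz": 6,"x": 0,"y": 0,"z": 0,"jaw": 255},
    {"wx": 0,"wy": 0,"wz": 6,"x": 0,"y": 0,"z": 0,"jaw": 255},
    {"wx": 0,"wy": 0,"wz": 6,"x": 0,"y": 0,"z": 0,"jaw": 255},
    {"wx": 0,"wy": 0,"wz": 5,"x": 0,"y": 0,"z": 0,"jaw": 255},
    {"wx": 0,"wy": 0,"wz": 5,"x": 0,"y": 0,"z": 0,"jaw": 255},
  ],
)

```text
time_s: 13.45
tcp_pos: [0.5271, 0.1568, 0.091]
eef_rot: [0.616, 0.342, 0.621, -0.344]
contact_force: [-2.5, 0.2, 5.6]
grip_width: 0.469
```

```bash
python3 - <<'E'
from h import *
st();print(get_obs()['torque'])
E
```

```text
t 13.45 tcp [0.5271 0.1568 0.091 ] toolx [-0.007  0.001 -1.   ] yaw 32.0 q [-0.83  0.27  0.54  1.88 -0.16  1.04  0.33] F [-2.5  0.2  5.6] w 0.469
[-0.08323413  0.49120857 -0.20953396]
```

carry_out(
  motion=[
    {"wx": 0,"wy": -0.3,"wz": 4,"x": 0,"y": 0,"z": 0,"jaw": 255},
    {"wx": 0,"wy": 0,"wz": 4,"x": 0,"y": 0,"z": 0,"jaw": 255},
    {"wx": 0,"wy": 0,"wz": 0,"x": 0,"y": 0,"z": 0,"jaw": 255},
  ],
)

```text
time_s: 13.75
tcp_pos: [0.5268, 0.1567, 0.091]
eef_rot: [0.641, 0.296, 0.643, -0.297]
contact_force: [-0.9, -0.2, 4.8]
grip_width: 0.467
```

```bash
python3 - <<'E'
from h import *
st();print(get_obs()['torque'])
s=snapshot('side')[:,:,::-1]
cv2.imwrite('pics/c8.png',crop(s,(203,160),24,480))
for d in(130,140,150,160): print(d,((proj("side",[.5275+.018*np.cos(np.radians(d)),.1558+.018*np.sin(np.radians(d)),.12])-[179,136]+.5)*10).round())
print(((proj("side",[.5275,.1558,.12])-[179,136]+.5)*10).round())
E
```

```text
t 13.75 tcp [0.5268 0.1567 0.091 ] toolx [-0.003  0.001 -1.   ] yaw 40.5 q [-0.81  0.26  0.51  1.89 -0.15  1.04  0.47] F [-0.9 -0.2  4.8] w 0.467
[ 0.04698377  0.30033749 -0.0093121 ]
130 [163. 228.]
140 [160. 235.]
150 [160. 243.]
160 [161. 250.]
[228. 237.]
```

View pics/c8.png

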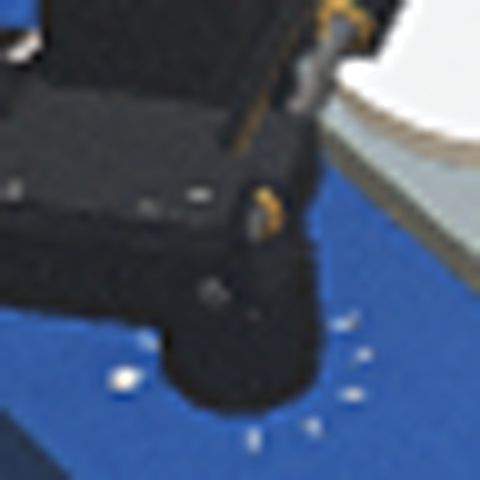

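The pointer is hidden behind the gripper. Total turn is 75°, which puts it at ≈150°. I open partway, lift, and check.

carry_out(
  motion=[
    {"wx": 0,"wy": 0,"wz": 0,"x": 0,"y": 0,"z": 0,"jaw": 100},
    {"wx": 0,"wy": 0,"wz": 0,"x": 0,"y": 0,"z": 0,"jaw": 70},
    {"wx": 0,"wy": 0,"wz": 0,"x": 0,"y": 0,"z": 0,"jaw": 70},
    {"wx": 0,"wy": 0,"wz": 0,"x": 0,"y": 0,"z": 0,"jaw": 70},
    {"wx": 0,"wy": 0,"wz": 0,"x": 0,"y": 0,"z": 0,"jaw": 70},
    {"wx": 0,"wy": 0,"wz": 0,"x": 0,"y": 0,"z": 5,"jaw": 70},
    {"wx": 0,"wy": 0,"wz": 0,"x": 0,"y": 0,"z": 15,"jaw": 70},
    {"wx": 0,"wy": 0,"wz": 0,"x": 0,"y": 0,"z": 30,"jaw": 70},
    {"wx": 0,"wy": 0,"wz": 0,"x": 0,"y": 0,"z": 40,"jaw": 70},
    {"wx": 0,"wy": 0,"wz": 0,"x": 0,"y": 0,"z": 40,"jaw": 70},
    {"wx": 0,"wy": 0,"wz": 0,"x": 0,"y": -20,"z": 10,"jaw": 70},
    {"wx": 0,"wy": 0,"wz": 0,"x": 0,"y": -40,"z": 0,"jaw": 70},
  ],
)

```text
time_s: 15.0
tcp_pos: [0.5246, 0.0989, 0.2355]
eef_rot: [0.641, 0.295, 0.643, -0.298]
contact_force: [1.1, -0.6, -0.1]
grip_width: 0.725
```

carry_out(
  motion=[
    {"wx": 0,"wy": 0,"wz": 0,"x": 0,"y": -45,"z": 0,"jaw": 70},
    {"wx": 0,"wy": 0,"wz": 0,"x": 0,"y": -45,"z": 0,"jaw": 70},
    {"wx": 0,"wy": 0,"wz": 0,"x": 0,"y": -45,"z": 0,"jaw": 70},
    {"wx": 0,"wy": 0,"wz": 0,"x": 0,"y": -45,"z": 0,"jaw": 70},
    {"wx": 0,"wy": 0,"wz": 0,"x": 0,"y": -45,"z": 0,"jaw": 70},
    {"wx": 0,"wy": 0,"wz": 0,"x": 0,"y": 0,"z": 0,"jaw": 70},
    {"wx": 0,"wy": 0,"wz": 0,"x": 0,"y": 0,"z": 0,"jaw": 70},
  ],
)

```text
time_s: 15.7
tcp_pos: [0.5204, -0.1442, 0.2372]
eef_rot: [0.641, 0.298, 0.641, -0.3]
contact_force: [0.5, 0.7, -0.1]
grip_width: 0.724
```

```bash
python3 - <<'E'
from h import *
st()
s=snapshot('side')[:,:,::-1];t=snapshot('top')[:,:,::-1]
cv2.imwrite('pics/top9.png',t);cv2.imwrite('pics/side9.png',s)
cv2.imwrite('pics/c9.png',np.hstack([crop(s,(195,160),28,392),crop(t,(150,225),40,392)]))
E
```

```text
t 15.7 tcp [ 0.5204 -0.1442  0.2372] toolx [-0.001 -0.002 -1.   ] yaw 40.0 q [-0.53  0.11  0.78  1.74 -0.08  1.32  0.96] F [ 0.5  0.7 -0.1] w 0.724
```

View pics/c9.png

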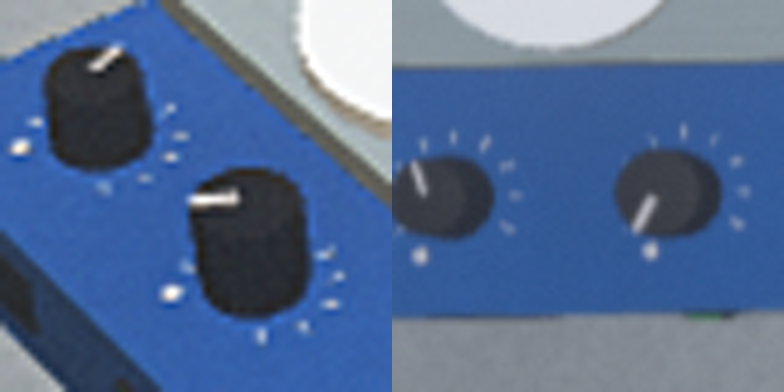

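Both knobs are on the deck. The heat knob's pointer in the top crop runs from (655,196) to (635,232), about 151°, against 150° for the off dot. The side crop has its bottom edge at row ≈177.3, i.e. on the deck. I'll check that the other things haven't moved, then hand in.

```bash
python3 - <<'E'
from h import *
for n,bx in(("side",{"stir":(165,130,197,160),"driver":(275,215,345,260),"beaker":(360,245,400,295),"jar":(320,340,362,395)}),("top",{"stir":(105,210,138,240),"driver":(285,140,305,215),"beaker":(352,140,392,180),"jar":(405,240,445,275)})):
    a,b=cv2.imread(f"pics/{n}0.png"),cv2.imread(f"pics/{n}9.png")
    for k,(x,y,u,v) in bx.items():
        print(n,k,"mean diff",cv2.absdiff(a,b)[y:v,x:u].mean().round(1),"shift px",np.round(cv2.phaseCorrelate(*[cv2.cvtColor(i,6)[y:v,x:u].astype(np.float32) for i in(a,b)])[0],2))
st()
print(finish_job())
E
```

```text
side stir mean diff 6.6 shift px [0.08 0.23]
side driver mean diff 9.2 shift px [-0.03  0.51]
side beaker mean diff 9.5 shift px [0.   0.02]
side jar mean diff 7.9 shift px [0.5  0.01]
top stir mean diff 7.8 shift px [0.11 0.01]
top driver mean diff 28.6 shift px [-18.48  16.86]
top beaker mean diff 12.4 shift px [0.02 0.06]
top jar mean diff 12.4 shift px [ 0.06 -0.03]
t 15.8 tcp [ 0.5205 -0.1435  0.2373] toolx [-0.001 -0.002 -1.   ] yaw 40.0 q [-0.53  0.11  0.78  1.74 -0.08  1.32  0.96] F [ 0.2  0.1 -0.7] w 0.724
the job is handed in; nothing more can be done
None
```

The heat knob is back on its shaft, snapped home, turned anticlockwise to the off mark and released. I handed the job in at 15.8 s; it gives no verdict.

**Flat:** I lined the pointer up from the camera view, about 1.3 rad clockwise from off. The knob dropped onto the flat without any feeling round for it. My estimate of the flat from the shaft's outline (about 53°) was some 23° off the yaw at which it dropped (about 76°).

**Snap home:** The sprung balls were felt at 9 N. I then pushed to 34.6 N, close to the 35 N limit, and the knob went no further at TCP height 90.8 mm (91 mm expected).

**Last checks:**
- **Pointer:** it reads about 151° in the top view, against 150° for the off mark.
- **Seating:** the knob's lower edge in the side view matches deck level.
- **Other things:** the other knob, beaker and jar shifted by at most 0.5 px in both views, and the screwdriver by 0.5 px in the side view.
- **Robot:** it ended clear, 0.24 m up, with contact force at noise level.

One check disagreed: the top view gave an apparent 18 px shift for the screwdriver. The arm was parked near there and probably hid it, but I did not look at that picture to confirm. The side view shows it unmoved.

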